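Put the mixing bottles and the funnel back on their drip trays

TASK

Put each of the three white bottles and the upturned funnel back on its own black drip tray: the tray whose shape and size match its foot, the funnel on the large round one. Set each down gently, keep them upright (the funnel mouth down), standing flat on the tray floor inside the rim, and leave the steel cup and the brush where they are.

Things in the scene. Friction and masses are not known exactly. Their poses are not given: they have to be found in the camera images.
- round_bottle: White plastic bottle with a round body 60 mm in diameter, 90 mm high to the top of the body, 132 mm overall. On its axis a narrow neck (27 mm) carries a round screw cap, 32 mm in diameter, from 108 to 132 mm height; the shoulder below the neck lies at 98 mm and lower, so a gripper can take the cap from above. Origin: centre of the underside, z up the bottle's axis. Weighs 200 to 350 g.
- square_bottle: White plastic bottle with a square body 62 x 62 mm, 90 mm high, 132 mm overall. On its axis a narrow neck (27 mm) carries a round screw cap, 32 mm in diameter, from 108 to 132 mm height; the shoulder below the neck lies at 98 mm and lower, so a gripper can take the cap from above. Origin: centre of the underside, z up the bottle's axis. Weighs 240 to 420 g. x and y are square to its sides.
- oblong_bottle: White plastic bottle with an oblong body 100 mm (along its x) by 56 mm (along its y), 90 mm high, 132 mm overall. On its axis a narrow neck (27 mm) carries a round screw cap, 32 mm in diameter, from 108 to 132 mm height; the shoulder below the neck lies at 98 mm and lower, so a gripper can take the cap from above. Origin: centre of the underside, z up the bottle's axis. Weighs 310 to 550 g.
- funnel: White plastic funnel standing mouth down: mouth 96 mm in diameter on the bench, cone narrowing to the stem at 72 mm height, straight stem 18 mm in diameter from there to the top at 130 mm. Can be gripped from above by the stem. Origin: centre of the mouth's underside, z up the stem. Weighs 50 to 90 g.
- round_tray: Small round black drip tray, 82 mm outside, 76 mm inside the rim: the place of the round bottle. Fixed to the bench. Floor 4 mm thick, rim 3 mm thick and 14 mm high. Origin: centre of the underside, on the bench, z up; the bottle's or funnel's underside rests 4 mm above it. 
- square_tray: Square black drip tray, 84 x 84 mm outside, 78 x 78 mm inside the rim: the place of the square bottle. Fixed to the bench. Floor 4 mm thick, rim 3 mm thick and 14 mm high. Origin: centre of the underside, on the bench, z up; the bottle's or funnel's underside rests 4 mm above it. x and y are square to its sides.
- oblong_tray: Oblong black drip tray, 122 (x) by 78 mm (y) outside, 116 by 72 mm inside the rim: the place of the oblong bottle, long side along long side. Fixed to the bench. Floor 4 mm thick, rim 3 mm thick and 14 mm high. Origin: centre of the underside, on the bench, z up; the bottle's or funnel's underside rests 4 mm above it. 
- funnel_tray: Large round black drip tray, 118 mm outside, 112 mm inside the rim: the place of the funnel. Fixed to the bench. Floor 4 mm thick, rim 3 mm thick and 14 mm high. Origin: centre of the underside, on the bench, z up; the bottle's or funnel's underside rests 4 mm above it. 
- steel_cup: Open steel cup, 72 mm across the rim, 85 mm high, standing at the far side of the bench; not part of the job. Origin: centre of its underside.
- brush: Cleaning brush, 200 mm long, lying near the far side of the bench; not part of the job. Origin: at its underside, x along it.

How it is judged (in metres and radians):
At the end, for the whole second after the job is handed in: Each bottle and the funnel stands in its own matching tray: centre within 13 mm of the tray's centre, underside on the tray floor (less than 8 mm above the tray's underside), upright within 0.08 rad, at rest (under 20 mm/s) (horizontal distance between round_bottle and round_tray below 0.013 m and z of round_bottle in the frame of round_tray below 0.008 m and angle between each of round_bottle, square_bottle, oblong_bottle, funnel's own z axis and vertical below 0.08 rad and linear speed of each of round_bottle, square_bottle, oblong_bottle, funnel below 0.02 m/s and horizontal distance between square_bottle and square_tray below 0.013 m and z of square_bottle in the frame of square_tray below 0.008 m and horizontal distance between oblong_bottle and oblong_tray below 0.013 m and z of oblong_bottle in the frame of oblong_tray below 0.008 m and horizontal distance between funnel and funnel_tray below 0.013 m and z of funnel in the frame of funnel_tray below 0.008 m); the robot touches nothing.
It fails at once if a bottle or the funnel is knocked or tipped over (more than about 30 degrees off upright) (angle between any of round_bottle, square_bottle, oblong_bottle, funnel's own z axis and vertical above 0.52 rad).
It fails at once if a bottle or the funnel is dropped into its tray (falls onto it from more than about 35 mm: faster than 0.8 m/s just above the tray floor) ((horizontal distance between round_bottle and round_tray below 0.05 m and z of round_bottle in the frame of round_tray below 0.03 m and linear speed of round_bottle above 0.8 m/s) or (horizontal distance between square_bottle and square_tray below 0.05 m and z of square_bottle in the frame of square_tray below 0.03 m and linear speed of square_bottle above 0.8 m/s) or (horizontal distance between oblong_bottle and oblong_tray below 0.05 m and z of oblong_bottle in the frame of oblong_tray below 0.03 m and linear speed of oblong_bottle above 0.8 m/s) or (horizontal distance between funnel and funnel_tray below 0.05 m and z of funnel in the frame of funnel_tray below 0.03 m and linear speed of funnel above 0.8 m/s)).
It fails at once if the steel cup or the brush is shifted by more than 30 mm (distance of any of steel_cup, brush from where it was at the start of the episode above 0.03 m).
It also fails if it takes over 120 s, if anything falls off the work surface, if the arm or the gripper's body presses on something with over 40 N, if the wrist force passes 120 N, or if a joint passes its speed limit or range.

ROBOT

A 6-joint arm with a two-finger parallel gripper is mounted at the origin on the work surface. World frame = base frame: x ahead of the robot, y to its left, z up, the work surface at z = 0. Lengths are in mm, angles in degrees, forces in N, time in s.
With the tool pointing down it reaches from about 350 to 850 mm from the base axis. Payload 8.1 kg.
Tool frame: the origin (TCP) lies midway between the tips of the shut fingers; the grasp point (between the pads) lies 19 mm behind it (r.grasp_offset is the distance from the TCP to the grasp point, in mm); z points along the fingers, x is the direction in which the jaws open and shut, and the axes are right-handed (so a half turn about z gives the same grasp; the last joint's range is limited). The gripper opens to 85 mm and grips with 20 to 120 N. Pads are 22 mm wide; open, the fingers measure 114 mm over their backs; the gripper's body (76 mm by 85 mm) begins 54 mm behind the grasp point. The pads swing forward as they close: fully open they stand 13 mm farther back than shut.
Start: joints at [-70.038, 7.471, 85.268, -0, 87.261, -4.893], TCP at [252.213, -544.421, 231.292] pointing down, gripper open.
Joint ranges: [-169.43, 169.43], [-51.17, 129.36], [1.28, 143.12], [-76.62, 256.62], [0, 156.53], [-152.29, 152.29]. Speed limits (degrees/s): [136.94, 136.94, 159.86, 180, 180, 180].

INTERFACE

Orientations are given as [roll, pitch, yaw] about the fixed x, y, z axes, in that order (R = Rz(yaw) Ry(pitch) Rx(roll)).
In Python, from bench import r, optics, hand_in gives the robot as it stands.
- The arm moves only by the shell command python3 -m pendant 'ROWS' [FORCE]. ROWS is JSON, a list of rows, each a list of 5 numbers: the opening, from 0 (shut) to 1 (fully open), then the shift along the tool's x, y, z in mm, then the turn about the tool's z in degrees. A call has 1 to 10 rows; each row shifts and turns the commanded pose from where the row before left it, along the tool's axes as they then stand; what a row does not reach is not made up. A row lasts 1/10 s, in which the tool goes at most 50 mm and 8.59 degrees, less where a joint would pass 70% of its speed; a pose out of reach is approached as far as the arm can. A call with a gripper value outside its range is refused whole. The fingers move at their own pace and stop on an object; FORCE is the grip in N (left out, the last holds). Time passes only in rows, so rows that do not move let the fingers close. It gives the time, the measured TCP pose, the force and the opening at its end, in the units of the state.
- r.sense(): the state, without advancing time (a new reading comes with each control period).
- optics.snapshot(name): name is "scene" or "top" or "wrist"; returns (picture, depth): 480x640x3 uint8, blue, green, red; 480x640 float32, mm along the optical axis (not along the pixel's ray), 0 where there is no reading.
- optics.camera_params(name): a dict with "camera_matrix" (3x3 intrinsics, pixels), "eye" and "orientation" of the camera in the world. Camera axes: x right, y down, z forward; pixel columns grow to the right and rows downward; lengths in mm; the calibration is good to about 2 mm. The wrist camera is an equidistant fisheye: a pixel r from the principal point sees the ray r / f radians off the axis. A picture is of the moment at which its call begins: read the wrist's pose just before it. camera_params takes no time and is no camera call; for the wrist camera it gives the pose at the moment of the call.
- hand_in(): hands the job in, once; it reports no verdict.
Trained networks look in the newest picture that a camera, given by its name, has taken for a name from the list of things; names that differ only in an ending like _2 or _b are one class to them, and where a whole thing is asked for, a point or a joint stands for the part that bears it (a point fixed in the world has none). Each returns a list of dicts, best first, with "score" (0 to 1); they miss things now and then, are a little off and sometimes report something else, mostly with a low value. They report only what shows in the picture. A call takes as long as a camera call.
- optics.search_frame(camera, query): "at" ([x, y, z] in mm, in world coordinates, good to about 4 mm: the middle of the surface that is visible of it).
The state is a dict: "time": time; "joint_pos": joint angles; "qd": joint speeds; "joint_efforts": joint torques, N m; "tool_pos": TCP position; "tcp_rot": TCP orientation; "ft_force": force on the tool from outside, world axes, zero at the start; "wrist_torque": the same for the moment, N m; "finger_gap": finger opening in mm.
Only numpy, scipy, OpenCV 4.12 (cv2) and the standard library are available. Lean on these libraries where they do the work, as an engineer would, in place of code of your own. Each camera call takes 0.05 s, during which the arm holds its last target. There are 200 camera calls.

## Working session

There is one attempt and no reset: what is moved stays moved. The work goes in short steps, Python scripts to look and compute and a shell command to move; the robot and the scene stay as the last step left them, time stands still between calls to the robot, and variables do not carry over. Pictures are saved under pics/ and viewed, about 12 in all and at most 16, crops included, and the job is handed in when it is done.

```bash
ls; mkdir -p pics; python3 - <<'E'
from bench import r, optics
import cv2, numpy as np
s=r.sense(); print(s['tool_pos'],s['tcp_rot'],s['finger_gap'],r.grasp_offset,s['time'])
for c in ('top','scene'):
    p,d=optics.snapshot(c); cv2.imwrite(f'pics/{c}0.png',p); np.save(f'/tmp/{c}.npy',d)
    q=optics.camera_params(c); print(c,q)
    for n in 'round_bottle square_bottle oblong_bottle funnel round_tray square_tray oblong_tray funnel_tray steel_cup brush'.split():
        if c=='top': print(n,[(np.round(x['at']),round(x['score'],2)) for x in optics.search_frame(c,n)])
E
```

```text
pics
[ 252.02885888 -543.89184433  230.23341263] [-1.79991456e+02  1.06971309e-01 -6.51433566e+01] 85.45271519317106 18.700000000000003 0.0
top {'camera_matrix': array([[533.48505213,   0.        , 332.00352326],
       [  0.        , 533.48505213, 244.72111929],
       [  0.        ,   0.        ,   1.        ]]), 'eye': array([ 404.27678175,   -9.85353741, 1236.72852968]), 'orientation': array([-172.16890128,    0.91293608,  -88.60734212])}
round_bottle [(array([ 509., -410.,   90.]), 0.73)]
square_bottle [(array([ 612., -152.,   91.]), 0.61)]
oblong_bottle [(array([499., 399.,  90.]), 0.89)]
funnel [(array([613., 133.,  34.]), 0.77), (array([803., -28.,  44.]), 0.46)]
round_tray [(array([ 364., -282.,    4.]), 0.57)]
square_tray [(array([457.,  87.,   7.]), 0.86)]
oblong_tray [(array([382., 308.,   3.]), 0.69), (array([ 614., -152.,   91.]), 0.39)]
funnel_tray [(array([477., -83.,   5.]), 0.58)]
steel_cup [(array([804., -25.,  43.]), 0.57)]
brush [(array([ 715., -286.,   21.]), 0.88)]
scene {'camera_matrix': array([[585.74980921,   0.        , 311.14265969],
       [  0.        , 585.74980921, 233.43770348],
       [  0.        ,   0.        ,   1.        ]]), 'eye': array([1186.15984399, -209.9497265 , 1166.53652344]), 'orientation': array([-150.45216505,    0.30990392,   69.94603254])}
```

View pics/top0.png

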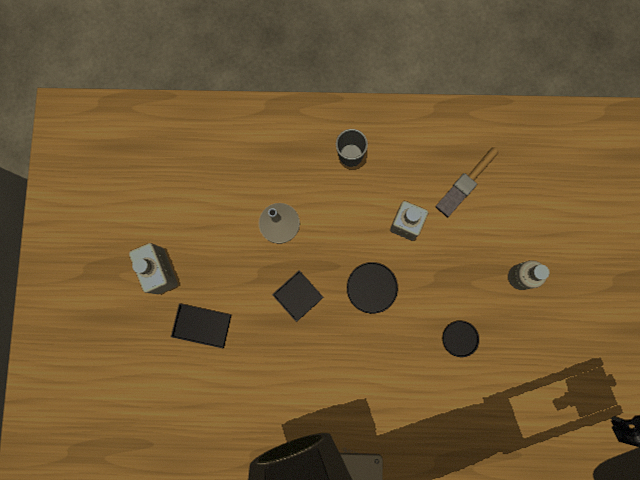

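```bash
cat > m.py <<'E'
import cv2, numpy as np
from scipy.spatial.transform import Rotation as R
def cloud(d,q):
    K=q['camera_matrix']; v,u=np.mgrid[:480,:640]
    P=np.dstack([(u-K[0,2])/K[0,0]*d,(v-K[1,2])/K[1,1]*d,d])
    return P@R.from_euler('xyz',q['orientation'],degrees=True).as_matrix().T+q['eye']
E
python3 - <<'E'
from m import *; from bench import optics
P={c:cloud(np.load(f'/tmp/{c}.npy'),optics.camera_params(c)) for c in('top','scene')}
img={c:cv2.imread(f'pics/{c}0.png') for c in P}
def near(c,xy,rad,z0,z1):
    A=P[c]; m=(np.hypot(A[...,0]-xy[0],A[...,1]-xy[1])<rad)&(A[...,2]>z0)&(A[...,2]<z1)
    return A[m]
for n,xy,z in (('round',(509,-410),1),('square',(612,-152),1),('oblong',(499,399),1),('funnel',(613,133),0)):
    for c in P:
        for lo,hi,rad in ((120,140,60),(80,100,75)) if z else ((115,140,60),(2,40,80)):
            a=near(c,xy,rad,lo,hi)
            if len(a)>5:
                rc=cv2.minAreaRect(a[:,:2].astype(np.float32)); print(n,c,lo,len(a),a.mean(0).round(1),np.round(rc[0]),np.round(rc[1]),round(rc[2],1))
for n,xy,r_ in (('rt',(364,-282),75),('st',(457,87),75),('ot',(382,308),90),('ft',(477,-83),80)):
    for c in P:
        A=P[c]; g=img[c].max(2)
        m=(np.hypot(A[...,0]-xy[0],A[...,1]-xy[1])<r_)&(g<70)&(A[...,2]<25)
        m=cv2.morphologyEx(m.astype(np.uint8),cv2.MORPH_OPEN,np.ones((3,3)))>0
        a=A[m]; rc=cv2.minAreaRect(a[:,:2].astype(np.float32)); print(n,c,len(a),a.mean(0).round(1),np.round(rc[0]),np.round(rc[1]),round(rc[2],1))
E
```

```text
round top 120 216 [ 509.  -420.3  131.8] [ 509. -421.] [31. 31.] 44.1
round top 80 371 [ 506.7 -412.5   89.6] [ 509. -419.] [59. 53.] 15.8
round scene 120 215 [ 513.1 -420.7  130.7] [ 512. -421.] [34. 30.] 26.4
round scene 80 402 [ 521.4 -418.1   89. ] [ 516. -419.] [53. 57.] 17.5
square top 120 190 [ 624.8 -157.7  132.5] [ 626. -158.] [30. 32.] 46.2
square top 80 573 [ 621.9 -155.9   90.7] [ 626. -158.] [62. 63.] 68.2
square scene 120 210 [ 629.3 -158.   131. ] [ 627. -158.] [31. 31.] 28.4
square scene 80 599 [ 636.8 -158.3   89.8] [ 628. -158.] [63. 63.] 68.4
oblong top 120 203 [503.8 409.9 132.2] [505. 411.] [32. 30.] 29.7
oblong top 80 938 [502.3 405.6  90.6] [504. 412.] [101.  58.] 25.9
oblong scene 120 165 [507.9 410.3 130.5] [506. 412.] [33. 31.] 1.4
oblong scene 80 744 [512.4 407.5  89.4] [506. 411.] [101.  58.] 24.6
funnel top 115 70 [622.2 138.1 129.6] [623. 138.] [18. 17.] 8.9
funnel top 2 1714 [611.4 132.4  12.1] [614. 134.] [158. 158.] 1.3
funnel scene 115 83 [626.3 138.7 126.8] [624. 140.] [17. 19.] 73.3
funnel scene 2 1274 [630.5 127.4  14.6] [613. 133.] [155. 158.] 74.6
rt top 1066 [ 365.5 -281.9    6.3] [ 367. -281.] [79. 80.] 89.5
rt scene 890 [ 365.3 -282.6    5.9] [ 367. -281.] [83. 82.] 55.7
st top 1313 [453.1  90.4   6.4] [453.  90.] [83. 84.] 43.4
st scene 1148 [454.   89.5   6. ] [453.  88.] [91. 89.] 43.8
ot top 1855 [379.8 309.2   6.7] [380. 308.] [123.  79.] 79.5
ot scene 1386 [380.8 308.3   5.9] [381. 308.] [124.  91.] 78.1
ft top 2044 [475.7 -80.2   5.9] [476. -80.] [115. 116.] 70.8
ft scene 1836 [476.3 -80.9   5.5] [479. -81.] [118. 117.] 34.5
```

Both cameras agree on all the poses, and the network's labels match the picture: oblong bottle (150,268), funnel (278,222), square bottle (410,220), round bottle (530,275), and the trays below them. I'll square the tool to the world axes first, then go to the round bottle.

```bash
python3 -m pendant '[[1,0,0,0,-8.145],[1,0,0,0,-8.145],[1,0,0,0,-8.145],[1,0,0,0,-8.145],[1,0,0,0,-8.145],[1,0,0,0,-8.145],[1,0,0,0,-8.145],[1,0,0,0,-8.145],[1,0,0,0,0]]' 60
python3 -m pendant '[[1,25,-12,0,0],[1,42,-20,0,0],[1,42,-20,0,0],[1,42,-20,0,0],[1,42,-20,0,0],[1,42,-20,0,0],[1,23,-10,0,0],[1,0,0,0,0]]'
```

```text
time: 1.5
tool_pos: [252.2, -544.4, 231.3]
tcp_rot: [180.0, 0.0, 0.1]
ft_force: [-0.4, 0.1, -1.0]
finger_gap: 85.4
time: 2.3
tool_pos: [513.3, -419.9, 230.9]
tcp_rot: [-180.0, -0.0, 0.0]
ft_force: [0.0, -0.5, 1.0]
finger_gap: 84.9
```

```bash
python3 -m pendant '[[1,0,-1.5,20,0],[1,0,0,35,0],[1,0,0,35,0],[1,0,0,25,0],[1,0,0,13,0],[1,0,0,0,0],[0.2,0,0,0,0],[0.2,0,0,0,0],[0.2,0,0,0,0],[0.2,0,0,0,0]]' 60
python3 -c "
from bench import r,optics
import cv2
p,d=optics.snapshot('scene');cv2.imwrite('pics/s1.png',p[150:,150:])
print(r.sense()['finger_gap'],r.sense()['tool_pos'],r.sense()['ft_force'])"
```

```text
time: 3.3
tool_pos: [510.7, -421.6, 105.1]
tcp_rot: [179.9, -0.1, 0.0]
ft_force: [-2.4, -0.5, 6.6]
finger_gap: 30.6
29.95989438295532 [ 510.6610095  -421.61630168  105.11321738] [-1.16415861 -0.29781595  6.70865212]
```

View pics/s1.png

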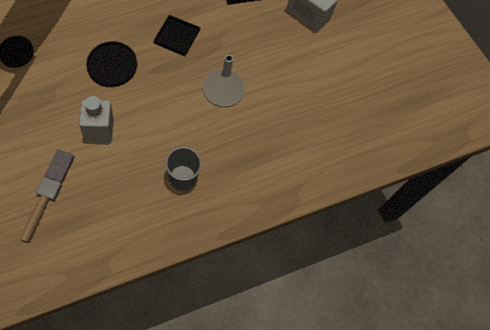

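That crop missed the robot: it shows only the other objects, all undisturbed. The gap of about 30 mm fits the cap, so I'll lift and check the weight.

```bash
python3 -m pendant '[[0.2,0,0,0,0],[0.2,0,0,-8,0],[0.2,0,0,-16,0],[0.2,0,0,-20,0],[0.2,0,0,-16,0],[0.2,0,0,0,0],[0.2,0,0,0,0]]'
python3 -c "
from bench import r,optics
import cv2
p,d=optics.snapshot('scene');cv2.imwrite('pics/s2.png',p[:360,:400])
print(r.sense()['finger_gap'],r.sense()['tool_pos'],r.sense()['ft_force'])"
```

```text
time: 4.05
tool_pos: [510.5, -421.1, 163.9]
tcp_rot: [179.9, -0.1, 0.0]
ft_force: [-0.6, -0.1, -3.5]
finger_gap: 30.1
30.298032856211833 [ 509.97016054 -420.61271189  162.73205042] [ 0.12780271  0.74255464 -2.58653254]
```

View pics/s2.png

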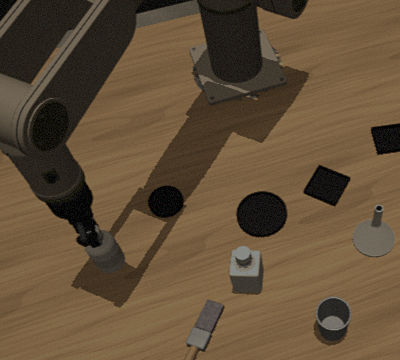

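The bottle is lifted at (105,250), held and upright, with the round tray at (165,200). Next I'll carry it over and lower it.

```bash
python3 -m pendant '[[0.2,-9.5,-9,0,0],[0.2,-22,-22,0,0],[0.2,-28,-28,0,0],[0.2,-30,-29,0,0],[0.2,-26,-25,0,0],[0.2,-17,-17,0,0],[0.2,-8,-7,0,0],[0.2,-3,-3,0,0],[0.2,0,0,0,0]]'
python3 -m pendant '[[0.2,0,0,10,0],[0.2,0,0,15,0],[0.2,0,0,12,0],[0.2,0,0,8,0],[0.2,0,0,6,0],[0.2,0,0,3,0],[0.2,0,0,2,0],[0.2,0,0,0,0]]'
```

```text
time: 5.0
tool_pos: [366.3, -280.5, 162.7]
tcp_rot: [-180.0, 0.0, 0.0]
ft_force: [-0.4, 0.1, -1.8]
finger_gap: 30.5
time: 5.8
tool_pos: [366.9, -281.8, 109.2]
tcp_rot: [179.9, -0.0, 0.0]
ft_force: [-6.1, 1.9, 11.2]
finger_gap: 30.3
```

Contact at 11 N, so it's standing. Release, back off and check.

```bash
python3 -m pendant '[[1,0,0,0,0],[1,0,0,0,0],[1,0,0,0,0],[1,0,0,-10,0],[1,0,0,-25,0],[1,0,0,-40,0],[1,0,0,-40,0],[1,0,0,-10,0],[1,0,0,0,0]]'
cat > chk.py <<'E'
from m import *; from bench import optics,r
import sys
def chk(xy,pic=None,lo=120):
    for c in('top','scene'):
        p,d=optics.snapshot(c); A=cloud(d,optics.camera_params(c))
        h=np.hypot(A[...,0]-xy[0],A[...,1]-xy[1])
        for a,b,rr in((lo,140,25),(78,100,65)):
            m=(h<rr)&(A[...,2]>a)&(A[...,2]<b)
            if m.sum()>5:
                rc=cv2.minAreaRect(A[m][:,:2].astype(np.float32)); print(c,a,m.sum(),A[m].mean(0).round(1),np.round(rc[0],1),np.round(rc[1]),round(rc[2],1))
        if c=='scene' and pic: cv2.imwrite(f'pics/{pic}.png',p)
    s=r.sense(); print(s['tool_pos'].round(1),s['tcp_rot'].round(1),s['finger_gap'],s['time'])
E
python3 -c "
from chk import *
chk((367,-281),'s3')"
```

```text
time: 6.7
tool_pos: [367.8, -282.0, 235.4]
tcp_rot: [179.8, -0.2, 0.0]
ft_force: [-0.8, -0.6, -0.1]
finger_gap: 85.7
top 120 201 [ 366.3 -281.   135.4] [ 366.  -282.4] [31. 30.] 89.7
top 78 378 [ 366.9 -275.    91.8] [ 366.1 -282.9] [56. 59.] 1.2
scene 120 199 [ 370.8 -282.   133.1] [ 368.  -282.2] [33. 31.] 35.2
scene 78 355 [ 380.5 -281.4   90.8] [ 371.1 -282.4] [59. 53.] 88.1
[ 366.4 -280.6  231.5] [-180.    0.    0.] 85.39173394140262 6.8
```

View pics/s3.png

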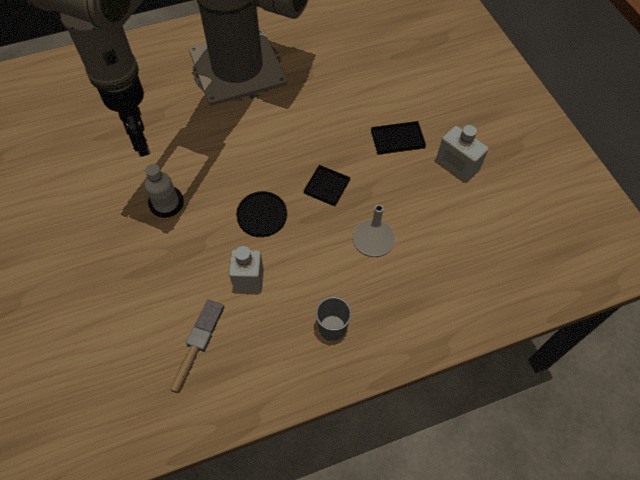

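The round bottle stands in its tray at (165,195), measured within about 2 mm of centre. Next is the square bottle at (627,-158).

```bash
python3 -m pendant '[[1,20,-9,0,0],[1,40,-19,0,0],[1,45,-21,0,0],[1,45,-22,0,0],[1,45,-21,0,0],[1,40,-19,0,0],[1,20,-9,0,0],[1,5,-3,0,0],[1,0,0,0,0]]'
python3 -m pendant '[[1,0,0,20,0],[1,0,0,35,0],[1,0,0,35,0],[1,0,0,24,0],[1,0,0,14,0],[1,0,0,0,0],[0.2,0,0,0,0],[0.2,0,0,0,0],[0.2,0,0,0,0],[0.2,0,0,0,0]]' 60
python3 -m pendant '[[0.2,0,0,0,0],[0.2,0,0,-8,0],[0.2,0,0,-16,0],[0.2,0,0,-20,0],[0.2,0,0,-16,0],[0.2,0,0,0,0],[0.2,0,0,0,0]]'
python3 -c "
from chk import *
chk((627,-158),'s4')"
```

```text
time: 7.7
tool_pos: [625.7, -157.2, 229.8]
tcp_rot: [-179.9, 0.2, 0.1]
ft_force: [-0.0, 0.2, -0.5]
finger_gap: 85.5
time: 8.7
tool_pos: [627.2, -158.2, 106.0]
tcp_rot: [180.0, -0.1, 0.0]
ft_force: [-4.5, 0.6, 8.0]
finger_gap: 30.2
time: 9.4
tool_pos: [626.9, -157.9, 164.9]
tcp_rot: [180.0, -0.1, 0.0]
ft_force: [0.5, 0.5, -3.5]
finger_gap: 30.1
top 78 51 [ 596.8 -148.5   88.8] [ 597. -148.] [53.  2.] 68.8
scene 78 150 [ 652.5 -161.5   88.6] [ 646.3 -150.1] [39. 81.] 20.2
[ 625.8 -157.6  163. ] [-1.8e+02  1.0e-01  0.0e+00] 30.281831547488572 9.5
```

```bash
python3 -m pendant '[[0.2,-8,-12,0,0],[0.2,-20,-28,0,0],[0.2,-27,-38,0,0],[0.2,-30,-42,0,0],[0.2,-30,-42,0,0],[0.2,-26,-38,0,0],[0.2,-19,-28,0,0],[0.2,-10,-14,0,0],[0.2,-3.7,-5.5,0,0],[0.2,0,0,0,0]]'
python3 -m pendant '[[0.2,0,0,0,4],[0.2,0,0,0,6],[0.2,0,0,0,6],[0.2,0,0,0,6],[0.2,0,0,0,2.9],[0.2,0,0,0,0]]'
python3 -c "
from chk import *
chk((453,89.5),'s5')"
```

```text
time: 10.5
tool_pos: [454.1, 87.3, 163.7]
tcp_rot: [180.0, 0.0, 0.1]
ft_force: [0.1, -0.6, -4.1]
finger_gap: 30.0
time: 11.1
tool_pos: [455.2, 85.8, 164.0]
tcp_rot: [180.0, 0.0, -25.0]
ft_force: [0.4, -0.9, -4.7]
finger_gap: 30.3
scene 78 181 [477.9  77.5  88.8] [476.9  82.8] [80. 41.] 82.4
[455.   86.2 164. ] [180.    0.  -24.8] 30.424001245921172 11.2
```

View pics/s5.png

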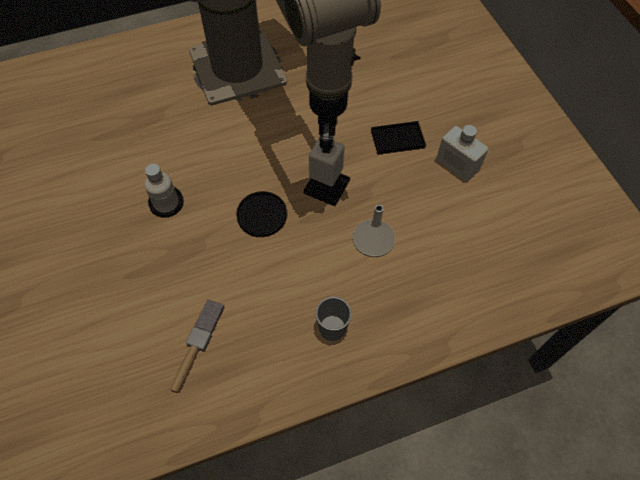

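```bash
python3 - <<'E'
from m import *; from bench import optics
p,d=optics.snapshot('scene'); A=cloud(d,optics.camera_params('scene'))
h=np.hypot(A[...,0]-455,A[...,1]-86)
cv2.imwrite('pics/z1.png',cv2.resize(p[120:220,270:390],None,fx=5,fy=5,interpolation=cv2.INTER_CUBIC))
m=(h<60)&(A[...,2]>70)&(A[...,2]<140); Q=A[m]
print(len(Q))
# wall normals
n=np.cross(np.roll(A,-2,1)-np.roll(A,2,1),np.roll(A,-2,0)-np.roll(A,2,0))
N=n[m]; N/=np.linalg.norm(N,axis=1)[:,None]+1e-9
a=np.degrees(np.arctan2(N[:,1],N[:,0]))%90
ok=abs(N[:,2])<.3
print(np.histogram(a[ok],18,(0,90))[0])
E
```

```text
619
[ 4  3  4  9 18 39 56 74 93 68 56 39 51 16 12 33  9  2]
```

View pics/z1.png

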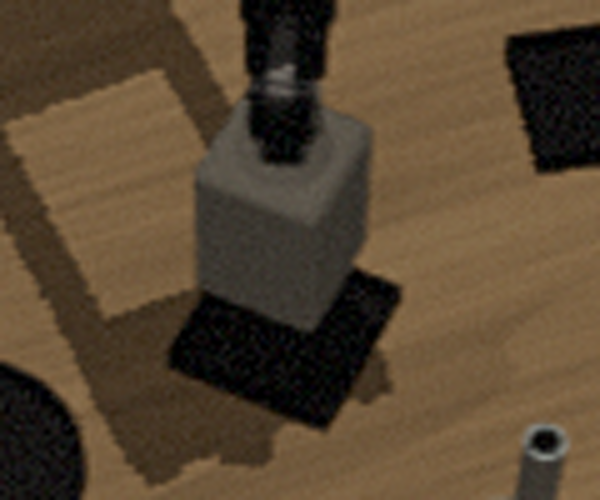

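The bottle's edges run parallel to the tray's. I'll correct a 3 mm offset and set it down.

```bash
python3 -m pendant '[[0.2,-3.2,-2,10,0],[0.2,0,0,15,0],[0.2,0,0,12,0],[0.2,0,0,8,0],[0.2,0,0,6,0],[0.2,0,0,3,0],[0.2,0,0,2,0],[0.2,0,0,0,0]]'
python3 -m pendant '[[1,0,0,0,0],[1,0,0,0,0],[1,0,0,0,0],[1,0,0,-10,0],[1,0,0,-25,0],[1,0,0,-40,0],[1,0,0,-40,0],[1,0,0,-10,0],[1,0,0,0,8.1],[1,0,0,0,0]]'
python3 -c "
from chk import *
chk((453,89.5),'s6')"
```

```text
time: 12.05
tool_pos: [452.9, 90.6, 110.2]
tcp_rot: [-179.9, -0.0, -24.9]
ft_force: [-8.3, 1.4, 11.3]
finger_gap: 30.7
time: 13.05
tool_pos: [452.9, 90.1, 234.2]
tcp_rot: [-180.0, -0.1, -33.1]
ft_force: [0.5, -0.1, -0.2]
finger_gap: 85.5
top 78 9 [413.7  93.5  91.8] [413.6  94.1] [2. 9.] 1.1
scene 120 183 [456.7  90.8 133.5] [453.4  91.2] [31. 34.] 72.1
scene 78 489 [465.4  87.   91.9] [454.9  91.3] [62. 65.] 43.7
[452.3  90.1 233. ] [180.    0.  -32.8] 85.5349413214543 13.15
```

```bash
python3 -m pendant '[[1,0,0,0,-8.25],[1,0,0,0,-8.25],[1,0,0,0,-8.25],[1,0,0,0,-8.15],[1,12,-3,0,0],[1,36,-10,0,0],[1,45,-13,0,0],[1,42,-12,0,0],[1,26,-8,0,0],[1,10,-3,0,0]]'
python3 -m pendant '[[1,0,0,0,0],[1,0,0,15,0],[1,0,0,35,0],[1,0,0,35,0],[1,0,0,30,0],[1,0,0,17,0],[1,0,0,8,0],[1,0,0,0,0]]'
```

```text
time: 14.15
tool_pos: [625.0, 139.4, 231.2]
tcp_rot: [180.0, 0.1, 0.1]
ft_force: [-0.5, 0.2, 0.5]
finger_gap: 85.5
time: 14.95
tool_pos: [622.8, 138.7, 92.4]
tcp_rot: [180.0, 0.1, -0.1]
ft_force: [0.5, -0.1, 0.5]
finger_gap: 85.4
```

```bash
python3 -m pendant '[[0.05,0,0,0,0],[0.05,0,0,0,0],[0.05,0,0,0,0],[0.05,0,0,0,0],[0.05,0,0,-8,0],[0.05,0,0,-16,0],[0.05,0,0,-20,0],[0.05,0,0,-16,0],[0.05,0,0,0,0]]' 40
python3 -c "
from chk import *
chk((623,139),'s7')"
```

```text
time: 15.85
tool_pos: [626.0, 139.2, 158.0]
tcp_rot: [-179.9, -0.4, -0.1]
ft_force: [-0.2, 0.8, -0.4]
finger_gap: 16.8
top 78 54 [619.2 119.5  82.4] [614.8 132.5] [44. 84.] 22.4
scene 120 108 [632.3 136.1 127.1] [630.3 137.8] [30. 24.] 53.2
scene 78 485 [642.5 130.9  88.5] [633.9 134.4] [79. 69.] 56.6
[624.1 139.  154.1] [-1.8e+02 -1.0e-01 -1.0e-01] 16.766671300422612 15.95
```

View pics/s7.png

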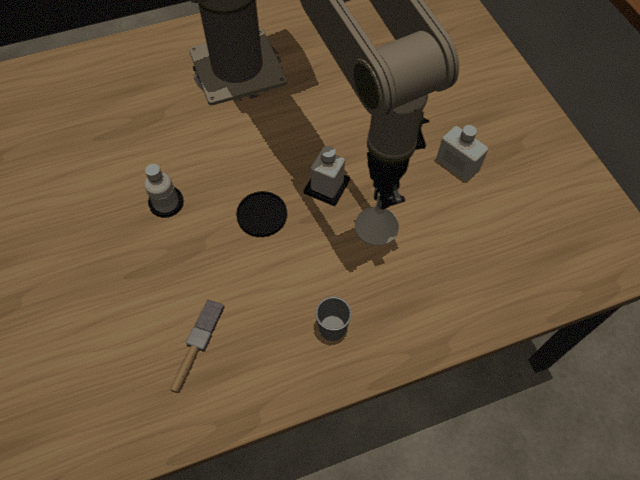

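The funnel at (377,225) is lifted and level, and the square bottle stands in its tray. I'll carry the funnel along a bowed path, away from the square bottle.

```bash
python3 -m pendant '[[0.05,0,8,0,0],[0.05,0,20,0,0],[0.05,0,30,0,0],[0.05,-10,35,0,0],[0.05,-22,35,0,0],[0.05,-30,35,0,0],[0.05,-30,30,0,0],[0.05,-28,17,0,0],[0.05,-20,9.5,0,0],[0.05,-7,0,0,0]]'
python3 -m pendant '[[0.05,0,0,0,0],[0.05,0,0,0,0]]'
```

```text
time: 16.95
tool_pos: [473.9, -81.7, 151.9]
tcp_rot: [-180.0, 0.1, -0.2]
ft_force: [1.0, 1.2, -0.4]
finger_gap: 16.8
time: 17.15
tool_pos: [476.8, -80.1, 153.1]
tcp_rot: [-180.0, -0.0, -0.1]
ft_force: [0.0, 0.2, -0.7]
finger_gap: 16.6
```

Commanded z is about 153, so 56 mm down puts it on the tray floor.

```bash
python3 -m pendant '[[0.05,0,0,10,0],[0.05,0,0,15,0],[0.05,0,0,12,0],[0.05,0,0,8,0],[0.05,0,0,6,0],[0.05,0,0,3,0],[0.05,0,0,1.5,0],[0.05,0,0,0,0]]'
python3 -c "
from chk import *
chk((476,-80),'s8',115)"
```

```text
time: 17.95
tool_pos: [476.7, -80.4, 101.6]
tcp_rot: [180.0, -0.0, -0.1]
ft_force: [-19.5, 4.7, 36.4]
finger_gap: 16.6
scene 115 15 [492.7 -85.9 121.2] [487.2 -87.9] [34. 11.] 26.2
scene 78 21 [485.3 -81.3  83.2] [485.2 -81.9] [16.  7.] 63.6
[476.7 -80.5 101.6] [ 1.8e+02 -0.0e+00 -1.0e-01] 16.995138110188684 18.05
```

```bash
python3 -m pendant '[[1,0,0,0,0],[1,0,0,0,0],[1,0,0,0,0],[1,0,0,0,0],[1,0,0,-10,0],[1,0,0,-30,0],[1,0,0,-45,0],[1,0,0,-45,0],[1,0,0,-10,0],[1,0,0,0,0]]'
python3 -c "
from chk import *
chk((476,-80),'s9',115)"
```

```text
time: 19.05
tool_pos: [477.9, -80.9, 241.1]
tcp_rot: [179.9, -0.3, -0.1]
ft_force: [0.0, -0.3, -0.8]
finger_gap: 85.6
scene 115 84 [479.8 -79.4 129.8] [478.4 -78.8] [18. 18.] 29.4
scene 78 43 [483.4 -79.9  89.3] [482.5 -79.8] [18. 12.] 80.2
[476.  -80.3 236.9] [-1.8e+02  1.0e-01 -1.0e-01] 85.33714350181765 19.15
```

View pics/s9.png

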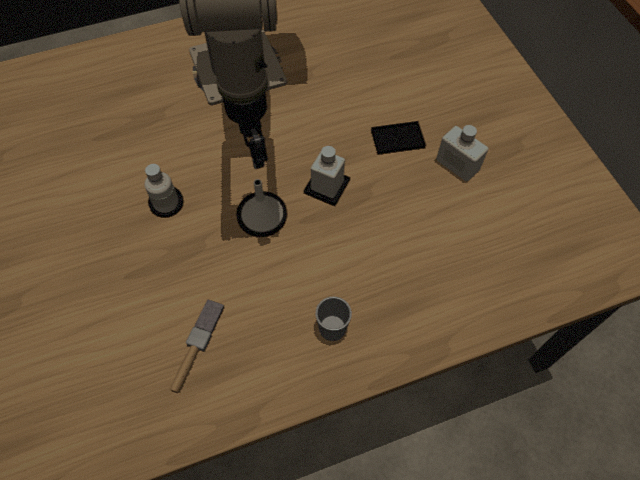

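The funnel at (262,213) sits centred in its tray. The oblong bottle is next.

```bash
python3 -m pendant '[[1,0,-20,0,0],[1,2,-38,0,0],[1,3,-45,0,0],[1,3,-45,0,0],[1,3,-45,0,0],[1,3,-45,0,0],[1,3,-45,0,0],[1,3,-45,0,0],[1,3,-45,0,0],[1,3,-45,0,0]]' 80
python3 -m pendant '[[1,3,-38,0,0],[1,0,-25,0,0],[1,0,-11,0,0],[1,0,0,0,0],[1,0,0,0,0]]'
```

```text
time: 20.15
tool_pos: [501.6, 338.8, 234.7]
tcp_rot: [179.9, 0.2, -0.1]
ft_force: [1.4, -0.0, 0.7]
finger_gap: 85.6
time: 20.65
tool_pos: [505.8, 410.3, 236.6]
tcp_rot: [179.9, 0.1, -0.1]
ft_force: [-0.8, -1.3, 0.1]
finger_gap: 85.1
```

```bash
python3 -m pendant '[[1,0,0,20,0],[1,0,-1,35,0],[1,0,0,35,0],[1,0,0,28,0],[1,0,0,14,0],[1,0,0,0,0],[0.2,0,0,0,0],[0.2,0,0,0,0],[0.2,0,0,0,0],[0.2,0,0,0,0]]' 80
python3 -m pendant '[[0.2,0,0,0,0],[0.2,0,0,-8,0],[0.2,0,0,-16,0],[0.2,0,0,-20,0],[0.2,0,0,-16,0],[0.2,0,0,0,0],[0.2,0,0,0,-3],[0.2,0,0,0,-6],[0.2,0,0,0,-7],[0.2,0,0,0,0]]'
python3 -c "
from bench import r;s=r.sense();print(s['tool_pos'],s['tcp_rot'],s['ft_force'])"
```

```text
time: 21.65
tool_pos: [506.3, 413.2, 107.5]
tcp_rot: [-179.9, -0.1, -0.1]
ft_force: [-4.8, 0.0, 10.6]
finger_gap: 30.0
time: 22.65
tool_pos: [505.7, 412.3, 165.0]
tcp_rot: [180.0, 0.1, 16.0]
ft_force: [0.2, 0.4, -5.0]
finger_gap: 29.5
[505.73230481 412.28842701 164.97715885] [1.79977366e+02 6.12930356e-02 1.60296106e+01] [ 0.16976576  0.37867255 -5.03391722]
```

```bash
python3 -m pendant '[[0.2,-7,3,0,0],[0.2,-20,9,0,0],[0.2,-28,12,0,0],[0.2,-32,14,0,0],[0.2,-30,13,0,0],[0.2,-20,9,0,0],[0.2,-9,4,0,0],[0.2,-3.5,1.2,0,0],[0.2,0,0,0,-3],[0.2,0,0,0,-6]]'
python3 -m pendant '[[0.2,0,0,0,-7],[0.2,0,0,0,-7],[0.2,0,0,0,-7],[0.2,0,0,0,-5],[0.2,0,0,0,-3],[0.2,0,0,0,0],[0.2,0,0,0,0]]'
python3 - <<'E'
from m import *; from bench import optics,r
s=r.sense(); print(s['tool_pos'],s['tcp_rot'])
for c in('top','scene'):
    p,d=optics.snapshot(c); A=cloud(d,optics.camera_params(c))
    h=np.hypot(A[...,0]-380,A[...,1]-308)
    m=(h<75)&(A[...,2]>143)&(A[...,2]<154)
    if m.sum()>5: rc=cv2.minAreaRect(A[m][:,:2].astype(np.float32)); print(c,m.sum(),rc)
    if c=='scene': cv2.imwrite('pics/z2.png',cv2.resize(p[60:180,330:490],None,fx=4,fy=4,interpolation=cv2.INTER_CUBIC))
E
```

```text
time: 23.65
tool_pos: [380.8, 309.3, 166.2]
tcp_rot: [-180.0, -0.1, 25.0]
ft_force: [0.3, 0.2, -3.5]
finger_gap: 29.9
time: 24.35
tool_pos: [380.6, 309.2, 165.8]
tcp_rot: [180.0, -0.0, 53.8]
ft_force: [-0.4, 0.5, -3.7]
finger_gap: 29.7
[380.56803416 309.17029919 165.83702912] [ 1.79996595e+02 -1.75838203e-02  5.37814736e+01]
top 524 ((380.9432067871094, 301.7707214355469), (91.16388702392578, 55.267086029052734), 79.04193878173828)
scene 585 ((384.5047912597656, 306.76800537109375), (99.73621368408203, 59.38689041137695), 78.04458618164062)
```

View pics/z2.png

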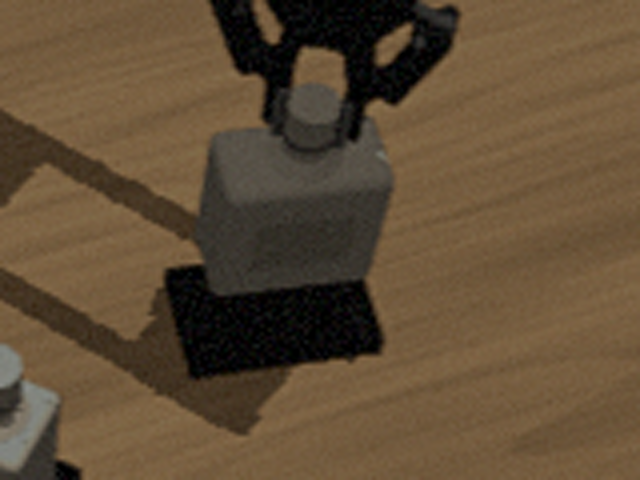

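The bottle is parallel to its tray (79° against 79.5°) and upright. Lowering now.

```bash
python3 -m pendant '[[0.2,0,0,10,0],[0.2,0,0,15,0],[0.2,0,0,12,0],[0.2,0,0,8,0],[0.2,0,0,6,0],[0.2,0,0,3,0],[0.2,0,0,1.5,0],[0.2,0,0,0,0]]'
python3 -m pendant '[[1,0,0,0,0],[1,0,0,0,0],[1,0,0,0,0],[1,0,0,0,0],[1,0,0,-10,0],[1,0,0,-30,0],[1,0,0,-45,0],[1,0,0,-45,0],[1,0,0,-10,0],[1,0,0,0,0]]'
python3 -c "
from chk import *
for p in ((380,308),(367,-281),(453,89.5)): print(p); chk(p,'s10')
print('f');chk((476,-80),'s10',110)"
```

```text
time: 25.25
tool_pos: [380.4, 308.4, 111.9]
tcp_rot: [180.0, 0.1, 53.9]
ft_force: [-7.0, -7.7, 11.5]
finger_gap: 29.8
time: 26.25
tool_pos: [381.6, 309.8, 253.8]
tcp_rot: [179.9, -0.3, 53.9]
ft_force: [0.1, 0.0, -0.5]
finger_gap: 85.4
(380, 308)
top 120 203 [381.1 302.6 135.4] [381.6 303.5] [30. 32.] 1.0
top 78 930 [382.  298.2  93.9] [380.8 304.3] [100.  56.] 79.8
scene 120 166 [386.  303.6 133.1] [382.2 305.2] [33. 31.] 4.5
scene 78 738 [390.7 299.8  91.8] [384.5 305.8] [102.  61.] 79.9
[379.9 308.7 249.5] [-180.     0.    53.9] 85.33444488559117 26.35
(367, -281)
top 120 203 [ 366.3 -281.3  135.6] [ 366.  -282.2] [30. 30.] 1.4
top 78 377 [ 367.4 -275.1   91.8] [ 366.1 -282.9] [56. 59.] 1.7
scene 120 201 [ 371. -282.  133.] [ 366.6 -281.3] [32. 34.] 72.2
scene 78 345 [ 379.9 -281.3   90.9] [ 372.1 -282. ] [52. 59.] 2.8
[379.3 308.3 248.2] [-179.9    0.2   53.9] 85.17503383379587 26.45
(453, 89.5)
top 120 181 [451.4  90.5 136.1] [452.1  90.5] [31. 31.] 89.9
top 78 601 [450.9  89.2  94.4] [451.9  90.9] [62. 62.] 42.8
scene 120 182 [456.8  90.8 133.3] [454.2  92.1] [29. 34.] 70.4
scene 78 496 [465.6  87.4  91.8] [455.7  90. ] [64. 65.] 45.7
[379.3 308.3 248.3] [-179.9    0.2   53.9] 85.62500590623152 26.55
f
top 110 67 [475.5 -79.4 134.5] [475.7 -79.2] [17. 17.] 1.6
top 78 6 [471.4 -73.4  93. ] [471.9 -73.2] [12.  2.] 31.9
scene 110 97 [480.3 -79.4 127.7] [477.1 -78.5] [17. 21.] 67.9
scene 78 45 [483.7 -79.9  88. ] [481.  -78.8] [12. 17.] 6.4
[379.6 308.5 249. ] [-1.80e+02  1.00e-01  5.39e+01] 85.24654821097114 26.65
```

View pics/s10.png

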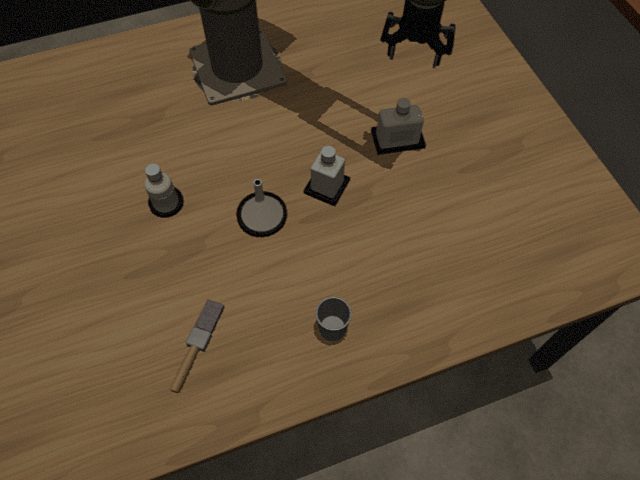

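```bash
python3 -c "
from bench import hand_in; print(hand_in())"
```

```text
the job is handed in; nothing more can be done
None
```

All three bottles and the funnel stand in their own trays, and I handed the job in at about 27 s of robot time; `hand_in` reports no verdict. I gripped the bottles by the caps and the funnel by the stem. The square bottle was turned by about −25° and the oblong by about +54° to match their trays.

**Last check, offset from tray centre** (both cameras; limit 13 mm):
- **Round bottle:** about 1–2 mm.
- **Square bottle:** about 2–3 mm.
- **Oblong bottle:** about 4–5 mm, because it shifted a few mm along the tray's long side. Its long side is within about 1° of the tray's.
- **Funnel:** about 2 mm.

The tops are about 4 mm higher than on the bench, as expected on the tray floor. All four look upright in the last picture, the gripper is open and clear above them, and the cup and brush appear where they were (judged by eye, not measured).

**Disagreements:**
- The scene camera reads 1–4 mm farther in x than the top camera, which is about the calibration error.
- On set-down the funnel was pressed with about 36 N upward (41 N in all) at the wrist, more than the roughly 11 N for the bottles. The wrist limit is 120 N; the 40 N limit is for the arm or gripper body, and that contact was through the gripped funnel.

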